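# Lean a washed gel plate on the draining rack

## Task

Take the taller of the two frosted-glass plates out of the grey slotted holder, stand its lower edge on the rubber mat of the draining rack and lean its back on the steel bar, square to the bar, tipped back about 20 degrees from upright, on the side of the bar where most of the mat lies. Set it down gently, never dropping it, and let go so that it stays there by itself without sliding. Leave the shorter plate in the holder and do not disturb the jars and other things about.

Things in the scene. Friction and masses are not known exactly. Their poses are not given: they have to be found in the camera images.
- tall_plate: the taller frosted-glass plate, 150 mm tall (its z), 110 mm wide (its y), 8 mm thick (its x), about 0.33 kg (varies); it starts upright in one of the holder's two slots. Origin: centre of its lower edge face; z points up the plate. Its two faces are alike.
- plate_top (a point): centre of the taller plate's upper edge face, 150 mm from its lower edge.
- short_plate: the shorter frosted-glass plate, 95 mm tall, 110 mm wide, 8 mm thick, upright in the holder's other slot; it stays there. Origin: centre of its lower edge face; axes as for the taller plate.
- holder: grey plastic holder fixed on the bench, 160 mm (its x) x 140 mm (its y) base, 12 mm thick. Two slots 70 mm apart (at x = -35 and +35 mm), each 11 mm wide in x, hold a plate upright by ribs at its two side edges, up to 57 mm above the bench; a plate stands on the 12 mm base and is drawn straight up. Origin: centre of the underside.
- rack: steel draining rack fixed on the bench: base 180 mm (its x) x 260 mm (its y) with a black rubber mat, mat top 12 mm above the origin. Origin: centre of the underside. A round horizontal bar stands over it, parallel to its y, at x = -50 mm; the plate belongs on the +x side of the bar, its top leaning towards -x.
- bar: the rack's round steel bar, 10 mm in diameter, along the rack's y, carried on two posts at y = -118 and +118 mm. Origin: middle of the bar's axis, at x = -50 mm, y = 0, z = 102 mm in the rack's frame, so 90 mm above the mat.
- jar_mat: a capped white sample jar, 40 mm across and 75 mm tall, standing on the rack's mat near one front corner; a bystander. Origin: centre of its underside.
- jar_a: a capped white sample jar on the bench, 48 mm across, 85 mm tall; a bystander. Origin: centre of its underside.
- jar_b: a capped white sample jar on the bench, 48 mm across, 85 mm tall; a bystander. Origin: centre of its underside.
- wash_bottle: a white bottle with a blue cap, 64 mm across, 150 mm tall; a bystander. Origin: centre of its underside.
- reader: a black hand-held reader lying on the bench, 45 x 170 x 26 mm, long side along its y; a bystander. Origin: centre of its underside.
- beaker: a clear open beaker, 60 mm across, 70 mm tall; a bystander. Origin: centre of its underside.
There are look-alikes about, which are no part of the job. What is shaped like the tall_plate but blue is not meant.

How it is judged:
By the outcome, as a careful person would: the job done as asked, in the order asked, and still so for the second after the job is handed in, with the robot touching nothing.
It also fails if it takes over 38 s, if anything falls off the work surface, if the arm or the gripper's body presses on something with over 40 N, if the wrist force passes 120 N, or if a joint passes its speed limit or range.

## Robot

A 6-joint arm with a two-finger parallel gripper is mounted at the origin on the work surface. World frame = base frame: x ahead of the robot, y to its left, z up, the work surface at z = 0. Lengths are in mm, angles in rad, forces in N, time in s.
With the tool pointing down it reaches from about 275 to 725 mm from the base axis. Payload 5.6 kg.
Tool frame: the origin (TCP) lies at the very end of the fingers, on their centre line; the grasp point (between the pads) lies 19 mm behind it; z points along the fingers, y is the direction in which the jaws open and shut (so a half turn about z gives the same grasp; the last joint's range is limited). The gripper opens to 85 mm and grips with 20 to 120 N. Pads are 22 mm wide; open, the fingers measure 114 mm over their backs; the gripper's body (76 mm by 85 mm) begins 54 mm behind the grasp point. The pads swing forward as they close: fully open they stand 13 mm farther back than shut.
Start: joints at [-0.865, 0.255, 0.108, 0, -1.424, -0.285], TCP at [224.688, -502.004, 231.283] pointing down, gripper open.
Joint ranges: [-2.95, 2.95], [-1.21, 1.97], [-1.09, 1.5], [-2.87, 1.71], [-2.94, -0.07], [-3.05, 3.05]. Speed limits (rad/s): [2.57, 2.57, 3.14, 3.14, 3.14, 3.14].

## Interface

Orientations are given as a 3x3 rotation matrix whose columns are the frame's x, y, z axes.
In Python, from workcell import bot gives the robot as it stands.
- The arm moves only by the tool arm_command, never from a script. Its argument "rows" is a list of rows, each an object of numbers: "dx", "dy", "dz": the shift along the tool's x, y, z as a fraction of full scale; "wx", "wy", "wz": the turn, a rotation vector about the tool's x, y, z as a fraction of full scale; "hand": the opening, from 0 (shut) to 1 (fully open). A call has 1 to 20 rows; each row is the pose to reach, as a shift and turn from the pose commanded when the call began, along the tool's axes at that moment; what a row does not reach only later rows make up. Full scale, the value 1, is 1000 mm for a shift and 1.5 rad for a turn. A row lasts 1/10 s, in which the tool goes at most 50 mm and 8.59 degrees, less where a joint would pass 70% of its speed; a pose out of reach is approached as far as the arm can. A call with a number of a shift or a turn outside -1 to 1 is refused whole. A call with a gripper value outside its range is refused whole. The fingers move at their own pace and stop on an object; the grip force is fixed at half the most. Time passes only in rows, so rows that repeat a pose let the fingers close. It gives the time, the measured TCP pose, the force and the opening at its end, in the units of the state.
- bot.sense(): the state, without advancing time (a new reading comes with each control period).
- bot.read_camera(name): name is "scene" or "side" or "wrist"; returns a dict with "frame" (384x512x3 uint8, blue, green, red), "depth" (384x512 float32, mm along the optical axis (not along the pixel's ray), 0 where there is no reading), "fovy" (degrees; the focal length in pixels is half the picture's height over the tangent of half this angle, whatever the lens; pixels are square), "cx", "cy" (the principal point, pixels), "xyz" and "rotation" of the camera in the world; the wrist camera has in their place "T_tool_cam" (4x4, takes a point from camera to tool coordinates, whose origin is the TCP and whose axes are the flange's). Camera axes: x right, y down, z forward; pixel columns grow to the right and rows downward; lengths in mm; the calibration is good to about 2 mm. The wrist camera is an equidistant fisheye: a pixel r from the principal point sees the ray r / f radians off the axis. A picture is of the moment at which its call begins: read the wrist's pose just before it.
- bot.sign_off(): hands the job in, once; it reports no verdict.
Trained networks look in the newest picture that a camera, given by its name, has taken for a name from the list of things; names that differ only in an ending like _2 or _b are one class to them, and where a whole thing is asked for, a point or a joint stands for the part that bears it (a point fixed in the world has none). Each returns a list of dicts, best first, with "p" (0 to 1); they miss things now and then, are a little off and sometimes report something else, mostly with a low value. They report only what shows in the picture. A call takes as long as a camera call. They do not tell look-alikes from the thing itself.
- bot.find_in(camera, label): "uv" ([column, row] in pixels, amid what is visible of it).
The state is a dict: "time": time; "joints": joint angles; "joint_velocities": joint speeds; "tau": joint torques, N m; "eef_pos": TCP position; "eef_rot": TCP orientation; "contact_force": force on the tool from outside, world axes, zero at the start; "ft_torque": the same for the moment, N m; "opening": opening from 0.0 (shut) to 1.0 (fully open).
Only numpy, scipy, OpenCV 4.12 (cv2) and the standard library are available. Lean on these libraries where they do the work, as an engineer would, in place of code of your own. Each camera call takes 0.05 s, during which the arm holds its last target.

## Working session

There is one attempt and no reset: what is moved stays moved. The work goes in short steps, Python scripts to look and compute and a tool call to move; the robot and the scene stay as the last step left them, time stands still between calls to the robot, and variables do not carry over. Pictures are saved under pics/ and viewed, and the job is handed in when it is done.

Besides the shell and the picture viewer there is one more tool, called after "Request:" in YAML: its name, and indented under it one key for each argument. arm_command: Moves the arm, as the interface text tells. Its arguments: {"type":"object","properties":{"rows":{"type":"array"}},"required":["rows"]}

```bash
ls; mkdir -p pics
python3 - <<'E'
from workcell import bot
import cv2,pickle
s=bot.sense();print(s['time'],s['eef_pos'],s['eef_rot'],s['opening'])
D={}
for c in ['scene','side','wrist']:
    D[c]=bot.read_camera(c);cv2.imwrite(f'pics/{c}0.png',D[c]['frame'])
    print(c,{k:v for k,v in D[c].items() if k not in('frame','depth')})
    for l in ['tall_plate','short_plate','holder','rack','bar','jar_mat','jar_a','wash_bottle','reader','beaker']:
        print(l,[(d['uv'],round(d['p'],2)) for d in bot.find_in(c,l)])
pickle.dump(D,open('D0.pkl','wb'))
E
```

```text
pics
0.0 [ 224.51479953 -501.51861132  230.38046497] [[-9.12777453e-01 -4.08456347e-01 -8.56683435e-04]
 [-4.08457240e-01  9.12775773e-01  1.75226765e-03]
 [ 6.62350398e-05  1.94934896e-03 -9.99998098e-01]] 1.0024824688428025
scene {'fovy': 45.935611729102824, 'cx': 254.62785445539558, 'cy': 195.0592224095613, 'xyz': array([1210.81029616, -744.13282868, 1023.96188546]), 'rotation': array([[ 0.71875023,  0.46003221, -0.52131417],
       [ 0.69519387, -0.4864945 ,  0.52917728],
       [-0.01017788, -0.7427607 , -0.66947961]])}
tall_plate [([186.5, 234.1], 0.95), ([132.1, 232.0], 0.57), ([168.3, 205.1], 0.55), ([273.8, 159.7], 0.49)]
short_plate [([210.7, 251.9], 0.86)]
holder [([205.6, 267.6], 0.93)]
rack [([300.4, 171.3], 0.65), ([211.7, 252.8], 0.35)]
bar [([290.9, 146.3], 0.5)]
jar_mat []
jar_a [([325.2, 241.8], 0.94), ([312.7, 263.2], 0.88)]
wash_bottle [([283.8, 276.6], 0.83), ([311.3, 264.1], 0.51)]
reader [([357.4, 221.1], 0.96)]
beaker [([272.4, 214.8], 0.69)]
side {'fovy': 43.560713615661086, 'cx': 262.1381818441427, 'cy': 189.92585621638497, 'xyz': array([ 368.65023923, 1072.
[... 454 characters left out ...]
.7)]
wash_bottle [([204.3, 178.2], 0.65)]
reader [([168.1, 264.3], 0.78)]
beaker [([258.1, 217.6], 0.93)]
wrist {'fovy': 65.70646984690485, 'cx': 254.9444451200062, 'cy': 191.62660303063734, 'T_tool_cam': array([[-6.06330381e-04, -9.64707274e-01, -2.63323959e-01,
         6.69175881e+01],
       [ 9.99999689e-01, -7.17554927e-04,  3.26215153e-04,
        -4.47577563e-02],
       [-5.03651536e-04, -2.63323680e-01,  9.64707410e-01,
        -1.43106524e+02],
       [ 0.00000000e+00,  0.00000000e+00,  0.00000000e+00,
         1.00000000e+00]])}
tall_plate [([328.5, 287.3], 0.9), ([412.2, 330.7], 0.64)]
short_plate []
holder []
rack []
bar []
jar_mat []
jar_a []
wash_bottle []
reader []
beaker []
```

View pics/scene0.png

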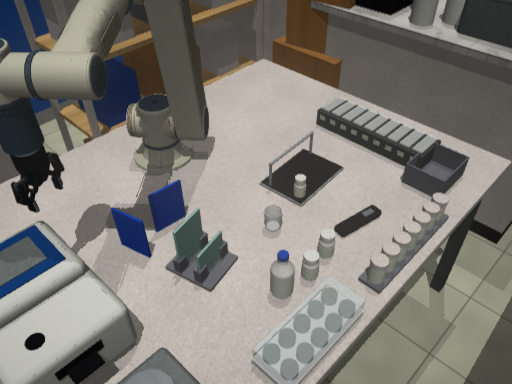

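View pics/side0.png

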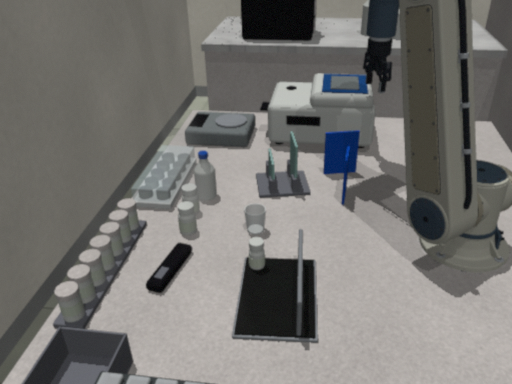

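View pics/wrist0.png

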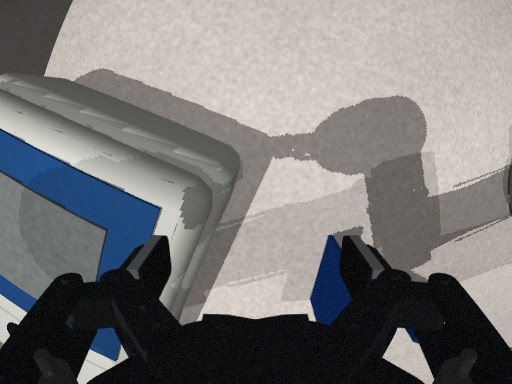

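The scene view shows the green frosted tall plate at about (187,232) and the short one at (210,252). The rack is at (300,172) with its bar on the robot side, and there are two blue look-alikes at (132,232) and (168,205). Next I'll measure these.

```bash
cat > h.py <<'E'
import numpy as np,cv2,pickle
def cloud(d):
    H,W=d['depth'].shape; f=H/2/np.tan(np.radians(d['fovy'])/2)
    v,u=np.mgrid[0:H,0:W]; z=d['depth']
    P=np.stack([(u-d['cx'])/f*z,(v-d['cy'])/f*z,z],-1)
    return P@np.array(d['rotation']).T+d['xyz'], z>0
def proj(d,p):
    f=d['depth'].shape[0]/2/np.tan(np.radians(d['fovy'])/2)
    q=(np.atleast_2d(p)-d['xyz'])@np.array(d['rotation'])
    return np.c_[q[:,0]/q[:,2]*f+d['cx'],q[:,1]/q[:,2]*f+d['cy']]
E
python3 - <<'E'
from h import *
D=pickle.load(open('D0.pkl','rb'))
for c,pts in {'scene':[(187,232),(210,252),(202,268),(300,180),(291,146),(270,180),(311,140),(300,185),(272,215),(168,205),(132,232)],'side':[(295,156),(283,185),(280,299),(300,270),(257,250),(345,150)]}.items():
    P,m=cloud(D[c])
    for u,v in pts: print(c,(u,v),P[v,u].round(),m[v,u])
# top-down height map per camera
for c in ['scene','side']:
    P,m=cloud(D[c]); p=P[m]; col=D[c]['frame'][m]
    ok=(p[:,0]>150)&(p[:,0]<750)&(p[:,1]>-500)&(p[:,1]<300)&(p[:,2]>-20)&(p[:,2]<250)
    p=p[ok];col=col[ok]
    o=np.argsort(p[:,2]);p=p[o];col=col[o]
    im=np.zeros((600,800,3),np.uint8)
    u=(300-p[:,1]).astype(int);v=(750-p[:,0]).astype(int)
    for dx in(0,1):
        for dy in (0,1):
            im[np.clip(v+dy,0,599),np.clip(u+dx,0,799)]=col
    cv2.imwrite(f'pics/top_{c}.png',im)
    cv2.imwrite(f'pics/zoom_{c}.png',cv2.resize(D[c]['frame'][130:300,110:340] if c=='scene' else D[c]['frame'][120:340,210:370],None,fx=3.4 if c=='scene' else 2.7,fy=3.4 if c=='scene' else 2.7,interpolation=cv2.INTER_CUBIC))
E
```

```text
scene (187, 232) [ 479. -266.  122.] True
scene (210, 252) [ 545. -246.   75.] True
scene (202, 268) [ 558. -289.   56.] True
scene (300, 180) [532. 154.  81.] True
scene (291, 146) [321. 362.   1.] True
scene (270, 180) [427. 126.  37.] True
scene (311, 140) [407. 368.  67.] True
scene (300, 185) [536. 151.  64.] True
scene (272, 215) [536.  17.  23.] True
scene (168, 205) [ 312. -210.   77.] True
scene (132, 232) [ 336. -356.   86.] True
side (295, 156) [ 461. -208.  127.] True
side (283, 185) [ 499. -232.    9.] True
side (280, 299) [453. 276.  13.] True
side (300, 270) [409. 282. 108.] True
side (257, 250) [519. 177.  69.] True
side (345, 150) [ 309. -342.   88.] True
```

View pics/top_scene.png

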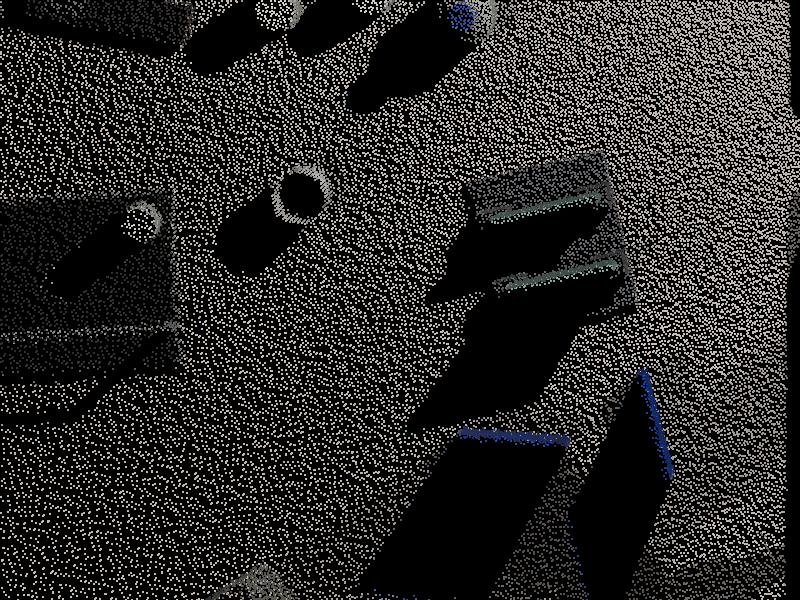

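View pics/zoom_scene.png

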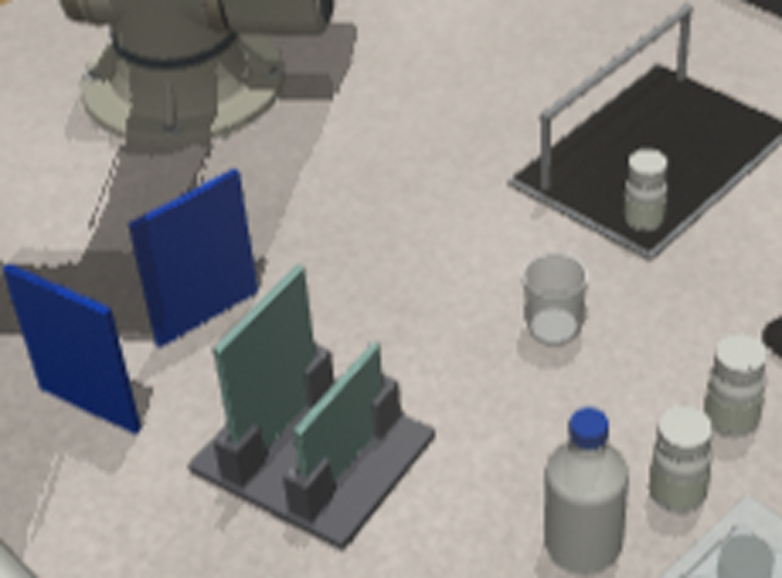

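View pics/zoom_side.png

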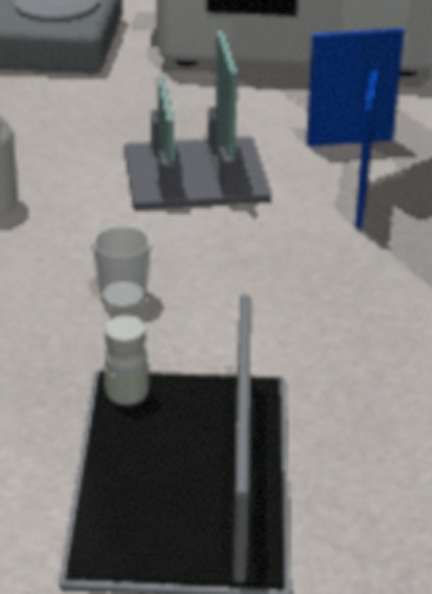

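Run:
```python
from h import *
D=pickle.load(open('D0.pkl','rb'))
def plane(p):
    c=p.mean(0);u,s,vt=np.linalg.svd(p-c);return c,vt
for c in ['scene','side']:
    d=D[c];P,m=cloud(d)
    b,g,r=[d['frame'][...,i].astype(int) for i in range(3)]
    gr=(g-r>15)&(g-b>-5)&(b-r<35)&m
    for nm,x0,x1 in [('tall',435,508),('short',512,575)]:
        k=gr&(P[...,0]>x0)&(P[...,0]<x1)&(P[...,1]>-340)&(P[...,1]<-180)&(P[...,2]>20)
        p=P[k]
        if len(p)<20: print(c,nm,len(p));continue
        face=p
        for it in range(4):
            cc,vt=plane(face);n=vt[2]*np.sign(vt[2][0]);res=(p-cc)@n;face=p[abs(res)<2.0]
        y=np.array([-n[1],n[0],0]);y/=np.linalg.norm(y)
        t=(p)@y
        print(c,nm,len(p),len(face),'n',n.round(3),'c',cc.round(1),'yaw',np.degrees(np.arctan2(n[1],n[0])).round(2),'t',np.percentile(t,[0.5,2,98,99.5]).round(1),'z',np.percentile(p[:,2],[0,99,99.8]).round(1),'res',face.std())
        top=p[p[:,2]>(157 if nm=='tall' else 103)]
        a=np.array([y[1],-y[0],0]) 
        if len(top): print('  top pts',len(top),'along normal',np.percentile(top@a,[5,50,95]).round(1),'face',(cc@a).round(1), 'mid xy',(a*np.median(top@a)+y*(np.percentile(t,1)+np.percentile(t,99))/2).round(1))
    # rack mat
    gray=d['frame'].max(-1)
    k=(gray<50)&m&(P[...,0]>330)&(P[...,0]<620)&(P[...,1]>100)&(P[...,1]<460)&(abs(P[...,2]-12)<6)
    p=P[k];rect=cv2.minAreaRect(p[:,:2].astype(np.float32));print(c,'mat',len(p),rect,p[:,2].mean())
    k=m&(P[...,2]>85)&(P[...,2]<125)&(P[...,0]>340)&(P[...,0]<470)&(P[...,1]>100)&(P[...,1]<460)
    p=P[k]
    if len(p)>10:
        cc,vt=plane(p);q=(p-cc)@vt[0];print(c,'bar',len(p),cc.round(1),vt[0].round(3),q.min().round(1),q.max().round(1),'z',np.percentile(p[:,2],[5,50,95]).round(1),'yaw-90',np.degrees(np.arctan2(-vt[0][0],vt[0][1])))
    # ground bias
    k=m&(abs(P[...,2])<10)&(P[...,0]>350)&(P[...,0]<600)&(P[...,1]>-180)&(P[...,1]<100);print('bench z',np.median(P[k][:,2]))
    # holder grey
```

```text
scene tall 130 77 n [0.969 0.247 0.012] c [ 479.8 -282.   139. ] yaw 14.31 t [-426.3 -425.3 -318.9 -317.4] z [ 55.7 162.5 163.6] res 312.86127680723473
  top pts 80 along normal [390.4 394.7 398.4] face 395.2 mid xy [ 474.5 -263.     0. ]
scene short 126 59 n [0.974 0.227 0.025] c [ 545.4 -258.5   97.2] yaw 13.11 t [-418.2 -417.1 -309.3 -308.1] z [ 57.9 107.6 108.2] res 329.5025562084263
  top pts 85 along normal [468.8 472.7 476.5] face 472.6 mid xy [ 542.9 -246.8    0. ]
scene mat 477 ((469.6593933105469, 256.3612365722656), (157.15667724609375, 244.12754821777344), 2.657644748687744) 9.443457420379904
scene bar 170 [416.8 241.7 100.7] [ 0.068 -0.998 -0.001] -133.5 118.3 z [ 91.3 101.4 106.2] yaw-90 -176.09082264731708
bench z -2.7160721387118656
side tall 120 84 n [0.971 0.238 0.009] c [ 465.5 -229.2  128.9] yaw 13.74 t [-412.9 -407.5 -304.6 -303.5] z [ 58.7 163.9 164.2] res 284.9146525893891
  top pts 45 along normal [392.  395.6 398.4] face 397.8 mid xy [ 469.2 -253.1    0. ]
side short 75 53 n [0.97  0.241 0.004] c [ 534.4 -217.8   93. ] yaw 13.96 t [-406.  -402.  -306.  -305.7] z [ 59.7 109.9 110.5] res 310.0050358324775
  top pts 34 along normal [461.7 464.7 467.4] face 466.0 mid xy [ 536.6 -232.2    0. ]
side mat 5026 ((461.18450927734375, 256.3908386230469), (167.1842498779297, 251.03848266601562), 3.5657033920288086) 11.760384888564715
side bar 371 [409.4 276.4 104.7] [-0.065  0.998 -0.021] -149.6 100.2 z [ 94.7 105.6 108.2] yaw-90 3.7450785126643624
bench z -0.001716963127478266
```

```bash
cat >> h.py <<'E'
from scipy.spatial.transform import Rotation as Rn
def toolR(yaw_deg,tilt_deg=0):
    # yaw: direction of plate x (normal); tool y = -plate x ; tilt: top leans to -x
    a=np.radians(yaw_deg); X=np.array([np.cos(a),np.sin(a),0]);Z=np.array([0,0,1.]);t=np.radians(tilt_deg)
    u=-np.sin(t)*X+np.cos(t)*Z; n=np.cos(t)*X+np.sin(t)*Z
    z=-u;y=-n;x=np.cross(y,z);return np.c_[x,y,z]
def go(p,R,s,pc=None,Rc=None):
    R0=np.array(s['eef_rot']) if Rc is None else Rc; p0=np.array(s['eef_pos']) if pc is None else np.array(pc)
    d=R0.T@(np.array(p)-p0)/1000; w=Rn.from_matrix(R0.T@R).as_rotvec()/1.5
    print('d',d.round(4),'w',w.round(4),'rows>=',np.ceil(max(np.linalg.norm(d)*20,np.linalg.norm(w)*1.5/np.radians(8.59))))
E
python3 - <<'E'
from h import *
from workcell import bot
s=bot.sense()
go([472,-257,245],toolR(13.8),s,[224.688,-502.004,231.283])
E
```

```text
d [-0.3258  0.1226 -0.0137] w [-0.     -0.     -0.9272] rows>= 10.0
```

Request:
arm_command:
  rows:
    - {"dx": -0.326,"dy": 0.123,"dz": -0.014,"wx": 0,"wy": 0,"wz": -0.927,"hand": 0.6}
    - {"dx": -0.326,"dy": 0.123,"dz": -0.014,"wx": 0,"wy": 0,"wz": -0.927,"hand": 0.6}
    - {"dx": -0.326,"dy": 0.123,"dz": -0.014,"wx": 0,"wy": 0,"wz": -0.927,"hand": 0.6}
    - {"dx": -0.326,"dy": 0.123,"dz": -0.014,"wx": 0,"wy": 0,"wz": -0.927,"hand": 0.6}
    - {"dx": -0.326,"dy": 0.123,"dz": -0.014,"wx": 0,"wy": 0,"wz": -0.927,"hand": 0.6}
    - {"dx": -0.326,"dy": 0.123,"dz": -0.014,"wx": 0,"wy": 0,"wz": -0.927,"hand": 0.6}
    - {"dx": -0.326,"dy": 0.123,"dz": -0.014,"wx": 0,"wy": 0,"wz": -0.927,"hand": 0.6}
    - {"dx": -0.326,"dy": 0.123,"dz": -0.014,"wx": 0,"wy": 0,"wz": -0.927,"hand": 0.6}
    - {"dx": -0.326,"dy": 0.123,"dz": -0.014,"wx": 0,"wy": 0,"wz": -0.927,"hand": 0.6}
    - {"dx": -0.326,"dy": 0.123,"dz": -0.014,"wx": 0,"wy": 0,"wz": -0.927,"hand": 0.6}
    - {"dx": -0.326,"dy": 0.123,"dz": -0.014,"wx": 0,"wy": 0,"wz": -0.927,"hand": 0.6}
    - {"dx": -0.326,"dy": 0.123,"dz": -0.014,"wx": 0,"wy": 0,"wz": -0.927,"hand": 0.6}
    - {"dx": -0.326,"dy": 0.123,"dz": -0.014,"wx": 0,"wy": 0,"wz": -0.927,"hand": 0.6}
    - {"dx": -0.326,"dy": 0.123,"dz": -0.014,"wx": 0,"wy": 0,"wz": -0.927,"hand": 0.6}
    - {"dx": -0.326,"dy": 0.123,"dz": -0.014,"wx": 0,"wy": 0,"wz": -0.927,"hand": 0.6}
    - {"dx": -0.326,"dy": 0.123,"dz": -0.014,"wx": 0,"wy": 0,"wz": -0.927,"hand": 0.6}

```text
time: 3.25
eef_pos: [472.0, -256.6, 245.3]
eef_rot: [[0.238, -0.971, -0.0], [-0.971, -0.238, -0.0], [-0.0, 0.0, -1.0]]
contact_force: [0.4, -0.9, -0.5]
opening: 0.603
```

```bash
cat >> h.py <<'E'
def wcloud(d,s):
    H,W=d['depth'].shape; f=H/2/np.tan(np.radians(d['fovy'])/2)
    v,u=np.mgrid[0:H,0:W]; z=d['depth'];x=u-d['cx'];y=v-d['cy'];r=np.hypot(x,y)+1e-9;th=r/f
    k=np.tan(th)/r*z
    P=np.stack([x*k,y*k,z],-1);T=d['T_tool_cam']
    P=P@T[:3,:3].T+T[:3,3]
    return P@np.array(s['eef_rot']).T+s['eef_pos'],z>0
E
python3 - <<'E'
from h import *
from workcell import bot
s=bot.sense();d=bot.read_camera('wrist');print(s['time'],s['eef_pos'],s['eef_rot'],s['opening'],s['contact_force'])
pickle.dump((s,d),open('W1.pkl','wb'));cv2.imwrite('pics/w1.png',d['frame'])
P,m=wcloud(d,s)
print(bot.find_in('wrist','tall_plate'),bot.find_in('wrist','short_plate'))
for v in range(120,384,20): print(v,[tuple(P[v,u].round().astype(int)) for u in range(200,330,15)])
E
```

```text
3.25 [ 471.95183764 -256.6228174   245.28273995] [[ 2.37830020e-01 -9.71306790e-01 -3.51466125e-05]
 [-9.71306791e-01 -2.37830020e-01 -4.62416346e-06]
 [-3.86743816e-06  3.52379082e-05 -9.99999999e-01]] 0.6026445203148789 [ 0.36281359 -0.93727975 -0.4897863 ]
[{'uv': [407.9, 129.6], 'p': 0.95}, {'uv': [255.7, 185.3], 'p': 0.57}, {'uv': [382.2, 230.6], 'p': 0.57}] [{'uv': [192.0, 170.8], 'p': 0.71}]
120 [(np.int64(545), np.int64(-299), np.int64(57)), (np.int64(534), np.int64(-301), np.int64(13)), (np.int64(516), np.int64(-305), np.int64(12)), (np.int64(497), np.int64(-309), np.int64(12)), (np.int64(479), np.int64(-313), np.int64(12)), (np.int64(461), np.int64(-318), np.int64(13)), (np.int64(442), np.int64(-323), np.int64(12)), (np.int64(422), np.int64(-328), np.int64(1)), (np.int64(402), np.int64(-333), np.int64(0))]
140 [(np.int64(541), np.int64(-277), np.int64(56)), (np.int64(529), np.int64(-276), np.int64(13)), (np.int64(510), np.int64(-280), np.int64(13)), (np.int64(491), np.int64(-285), np.int64(15)), (np.int64(479), np.int64(-302), np.int64(163)), (np.int64(455), np.int64(-293),
[... 4588 characters left out ...]
(-267), np.int64(338)), (np.int64(473), np.int64(-268), np.int64(338)), (np.int64(470), np.int64(-269), np.int64(339)), (np.int64(466), np.int64(-269), np.int64(338)), (np.int64(466), np.int64(-278), np.int64(346)), (np.int64(464), np.int64(-280), np.int64(347))]
380 [(np.int64(487), np.int64(-321), np.int64(388)), (np.int64(483), np.int64(-272), np.int64(350)), (np.int64(480), np.int64(-267), np.int64(345)), (np.int64(476), np.int64(-267), np.int64(345)), (np.int64(473), np.int64(-268), np.int64(345)), (np.int64(470), np.int64(-269), np.int64(345)), (np.int64(468), np.int64(-273), np.int64(347)), (np.int64(487), np.int64(-321), np.int64(388)), (np.int64(487), np.int64(-321), np.int64(388))]
```

View pics/w1.png

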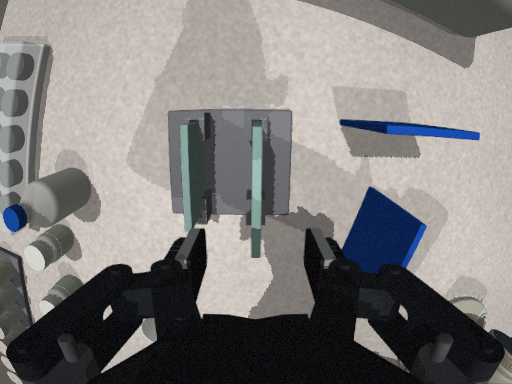

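The wrist view looks down on the tall plate's top edge, columns 250-262 and rows 120-257. It is nearly centred between the fingers. The short plate is at column 192.

Run:
```python
from h import *
s,d=pickle.load(open('W1.pkl','rb'));P,m=wcloud(d,s)
k=m&(P[...,2]>156)&(P[...,2]<170)&(P[...,0]>430)&(P[...,0]<520)&(P[...,1]<-180)&(P[...,1]>-340)
p=P[k];rect=cv2.minAreaRect(p[:,:2].astype(np.float32));print(len(p),rect,p[:,2].mean())
k=m&(P[...,2]>101)&(P[...,2]<112)&(P[...,0]>500)&(P[...,0]<580)&(P[...,1]<-180)&(P[...,1]>-340)
p=P[k];print(len(p),cv2.minAreaRect(p[:,:2].astype(np.float32)))
k=m&(P[...,2]>9)&(P[...,2]<15)&(P[...,0]>370)&(P[...,0]<620)&(P[...,1]<-150)&(P[...,1]>-360)
p=P[k];print(len(p),cv2.minAreaRect(p[:,:2].astype(np.float32)))
c=np.array(rect[0]);a=np.radians(13.8)
print('in tool axes offset',(c-np.array(s['eef_pos'][:2]))@np.array([[np.cos(a),-np.sin(a)],[np.sin(a),np.cos(a)]]))
```

```text
1315 ((471.2177734375, -258.2769775390625), (7.892406463623047, 109.63818359375), 13.509864807128906) 162.40960496526824
953 ((539.244140625, -242.8370361328125), (9.429095268249512, 108.46089935302734), 13.286561012268066)
8479 ((473.47467041015625, -257.52203369140625), (225.4654083251953, 140.32810974121094), 13.071828842163086)
in tool axes offset [-1.10744745 -1.43131275]
```

Request:
arm_command:
  rows:
    - {"dx": 0.0014,"dy": 0.0011,"dz": 0.03,"wx": 0,"wy": 0,"wz": 0.0035,"hand": 0.6}
    - {"dx": 0.0014,"dy": 0.0011,"dz": 0.07,"wx": 0,"wy": 0,"wz": 0.0035,"hand": 0.6}
    - {"dx": 0.0014,"dy": 0.0011,"dz": 0.1,"wx": 0,"wy": 0,"wz": 0.0035,"hand": 0.6}
    - {"dx": 0.0014,"dy": 0.0011,"dz": 0.122,"wx": 0,"wy": 0,"wz": 0.0035,"hand": 0.6}
    - {"dx": 0.0014,"dy": 0.0011,"dz": 0.122,"wx": 0,"wy": 0,"wz": 0.0035,"hand": 0.6}
    - {"dx": 0.0014,"dy": 0.0011,"dz": 0.122,"wx": 0,"wy": 0,"wz": 0.0035,"hand": 0.6}
    - {"dx": 0.0014,"dy": 0.0011,"dz": 0.122,"wx": 0,"wy": 0,"wz": 0.0035,"hand": 0.3}
    - {"dx": 0.0014,"dy": 0.0011,"dz": 0.122,"wx": 0,"wy": 0,"wz": 0.0035,"hand": 0.2}
    - {"dx": 0.0014,"dy": 0.0011,"dz": 0.122,"wx": 0,"wy": 0,"wz": 0.0035,"hand": 0}
    - {"dx": 0.0014,"dy": 0.0011,"dz": 0.122,"wx": 0,"wy": 0,"wz": 0.0035,"hand": 0}
    - {"dx": 0.0014,"dy": 0.0011,"dz": 0.122,"wx": 0,"wy": 0,"wz": 0.0035,"hand": 0}
    - {"dx": 0.0014,"dy": 0.0011,"dz": 0.122,"wx": 0,"wy": 0,"wz": 0.0035,"hand": 0}
    - {"dx": 0.0014,"dy": 0.0011,"dz": 0.122,"wx": 0,"wy": 0,"wz": 0.0035,"hand": 0}
    - {"dx": 0.0014,"dy": 0.0011,"dz": 0.122,"wx": 0,"wy": 0,"wz": 0.0035,"hand": 0}

```text
time: 4.8
eef_pos: [472.0, -258.5, 124.4]
eef_rot: [[0.233, -0.972, 0.002], [-0.972, -0.233, -0.001], [0.001, -0.002, -1.0]]
contact_force: [-1.0, 0.9, 5.8]
opening: 0.085
```

Request:
arm_command:
  rows:
    - {"dz": -0.01,"hand": 0}
    - {"dz": -0.03,"hand": 0}
    - {"dz": -0.06,"hand": 0}
    - {"dz": -0.09,"hand": 0}
    - {"dz": -0.12,"hand": 0}
    - {"dz": -0.15,"hand": 0}
    - {"dz": -0.17,"hand": 0}
    - {"dz": -0.17,"hand": 0}
    - {"dz": -0.17,"hand": 0}

```text
$.rows[0]: bad value
```

Run:
```python
from h import *
from workcell import bot
s=bot.sense();d=bot.read_camera('wrist');print(s['time'],s['eef_pos'],s['opening'],s['contact_force'],s['ft_torque'])
cv2.imwrite('pics/w2.png',d['frame'])
go([450,70,294],toolR(3.7),s)
```

```text
4.8 [ 471.97781834 -258.52560171  124.42881973] 0.08459312310718614 [-1.04221856  0.87208277  5.80253932] [ 0.29351331  0.07007342 -0.02060997]
d [-0.3243 -0.0556 -0.17  ] w [-0.0012 -0.0009  0.114 ] rows>= 8.0
```

View pics/w2.png

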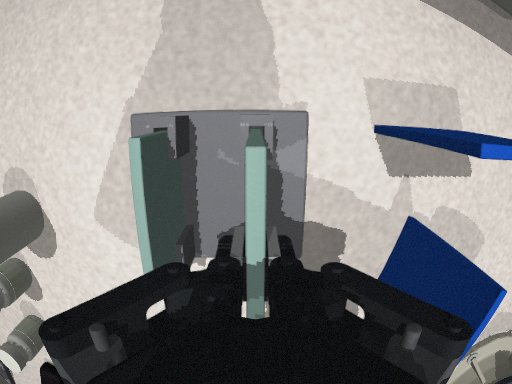

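The lift call was refused, because a row needs all its fields. The picture shows the tall plate between the pads, at columns 245-267. I'll send the lift again in full.

Request:
arm_command:
  rows:
    - {"dx": 0,"dy": 0,"dz": -0.01,"wx": 0,"wy": 0,"wz": 0,"hand": 0}
    - {"dx": 0,"dy": 0,"dz": -0.03,"wx": 0,"wy": 0,"wz": 0,"hand": 0}
    - {"dx": 0,"dy": 0,"dz": -0.06,"wx": 0,"wy": 0,"wz": 0,"hand": 0}
    - {"dx": 0,"dy": 0,"dz": -0.09,"wx": 0,"wy": 0,"wz": 0,"hand": 0}
    - {"dx": 0,"dy": 0,"dz": -0.12,"wx": 0,"wy": 0,"wz": 0,"hand": 0}
    - {"dx": 0,"dy": 0,"dz": -0.15,"wx": 0,"wy": 0,"wz": 0,"hand": 0}
    - {"dx": 0,"dy": 0,"dz": -0.17,"wx": 0,"wy": 0,"wz": 0,"hand": 0}
    - {"dx": 0,"dy": 0,"dz": -0.17,"wx": 0,"wy": 0,"wz": 0,"hand": 0}
    - {"dx": 0,"dy": 0,"dz": -0.17,"wx": 0,"wy": 0,"wz": 0,"hand": 0}

```text
time: 5.75
eef_pos: [470.9, -257.6, 292.0]
eef_rot: [[0.233, -0.972, -0.001], [-0.972, -0.233, 0.002], [-0.002, 0.001, -1.0]]
contact_force: [-0.4, 0.6, -3.8]
opening: 0.085
```

Run:
```python
from h import *
from workcell import bot
s=bot.sense();print(s['time'],s['eef_pos'],s['opening'],s['contact_force'],s['ft_torque'])
go([450,70,294],toolR(3.7),s)
```

```text
5.75 [ 470.92305348 -257.63090593  292.01369842] 0.08457459272759278 [-0.359505    0.55566238 -3.7963375 ] [0.05728974 0.01458529 0.00473828]
d [-0.3235 -0.056  -0.0014] w [0.0008 0.0013 0.1137] rows>= 7.0
```

Request:
arm_command:
  rows:
    - {"dx": -0.02,"dy": -0.004,"dz": 0,"wx": 0,"wy": 0,"wz": 0.007,"hand": 0}
    - {"dx": -0.05,"dy": -0.009,"dz": 0,"wx": 0,"wy": 0,"wz": 0.018,"hand": 0}
    - {"dx": -0.09,"dy": -0.016,"dz": 0,"wx": 0,"wy": 0,"wz": 0.032,"hand": 0}
    - {"dx": -0.13,"dy": -0.023,"dz": 0,"wx": 0,"wy": 0,"wz": 0.046,"hand": 0}
    - {"dx": -0.17,"dy": -0.029,"dz": 0,"wx": 0,"wy": 0,"wz": 0.06,"hand": 0}
    - {"dx": -0.21,"dy": -0.036,"dz": 0,"wx": 0,"wy": 0,"wz": 0.074,"hand": 0}
    - {"dx": -0.25,"dy": -0.043,"dz": 0,"wx": 0,"wy": 0,"wz": 0.088,"hand": 0}
    - {"dx": -0.285,"dy": -0.049,"dz": 0,"wx": 0,"wy": 0,"wz": 0.1,"hand": 0}
    - {"dx": -0.31,"dy": -0.054,"dz": 0,"wx": 0,"wy": 0,"wz": 0.109,"hand": 0}
    - {"dx": -0.324,"dy": -0.056,"dz": 0,"wx": 0,"wy": 0,"wz": 0.114,"hand": 0}
    - {"dx": -0.324,"dy": -0.056,"dz": 0,"wx": 0,"wy": 0,"wz": 0.114,"hand": 0}
    - {"dx": -0.324,"dy": -0.056,"dz": 0,"wx": 0,"wy": 0,"wz": 0.114,"hand": 0}
    - {"dx": -0.324,"dy": -0.056,"dz": 0,"wx": 0,"wy": 0,"wz": 0.114,"hand": 0}

```text
time: 7.05
eef_pos: [449.8, 69.2, 292.5]
eef_rot: [[0.064, -0.998, -0.002], [-0.998, -0.064, -0.001], [0.001, 0.002, -1.0]]
contact_force: [0.0, 0.3, -2.9]
opening: 0.081
```

Run:
```python
from h import *
from workcell import bot
s=bot.sense();d=bot.read_camera('wrist');print(s['time'],s['eef_pos'],s['opening'],s['contact_force'],s['ft_torque'])
pickle.dump((s,d),open('W3.pkl','wb'));cv2.imwrite('pics/w3.png',d['frame'])
for l in ['bar','rack','jar_mat','plate_top']: print(l,bot.find_in('wrist',l)[:2])
P,m=wcloud(d,s)
k=m&(P[...,2]>93)&(P[...,2]<112)&(P[...,0]>370)&(P[...,0]<440)&(P[...,1]>120)&(P[...,1]<400)
p=P[k];print('bar',len(p))
if len(p)>20:
    c=p.mean(0);vt=np.linalg.svd(p-c)[2];q=(p-c)@vt[0];print(c,vt[0],q.min(),q.max());print(cv2.minAreaRect(p[:,:2].astype(np.float32)),np.percentile(p[:,2],[5,50,95]))
    a,b=np.polyfit(p[:,1],p[:,0],1);print('x=',a,'*y+',b,'yaw',-np.degrees(np.arctan(a)))
gray=d['frame'].max(-1)
k=(gray<60)&m&(abs(P[...,2]-12)<5)&(P[...,0]>330)&(P[...,0]<620)&(P[...,1]>90)&(P[...,1]<460)
p=P[k];print('mat',len(p),cv2.minAreaRect(p[:,:2].astype(np.float32)),p[:,2].mean())
k=m&(P[...,2]>80)&(P[...,2]<93)&(P[...,0]>470)&(P[...,0]<570)&(P[...,1]>110)&(P[...,1]<230)
p=P[k];print('jar top',len(p),p.mean(0) if len(p) else 0)
```

```text
7.05 [449.84715495  69.23485244 292.45319765] 0.0813785172344727 [ 0.01447654  0.28147622 -2.90286145] [-0.04872318  0.01319132 -0.03096352]
bar [{'uv': [276.0, 226.0], 'p': 0.45}]
rack [{'uv': [225.5, 217.8], 'p': 0.65}]
jar_mat [{'uv': [196.8, 229.4], 'p': 0.73}]
plate_top [{'uv': [362.0, 5.4], 'p': 0.81}, {'uv': [256.1, 215.5], 'p': 0.74}]
bar 86
[419.90454632 132.92027451 104.49410588] [-0.38225309  0.81602379  0.43357555] -8.635591732442736 10.909260979903825
((420.7564697265625, 136.4157257080078), (9.81591796875, 16.02773094177246), 4.1731343269348145) [ 95.20218933 105.70915879 107.90797445]
x= -0.3527180870909257 *y+ 466.78793128189244 yaw 19.428667813705623
mat 3034 ((463.4468994140625, 237.80796813964844), (170.37130737304688, 227.2919464111328), 3.5888566970825195) 12.580551913481804
jar top 578 [523.98995348 161.70334902  87.18981594]
```

View pics/w3.png

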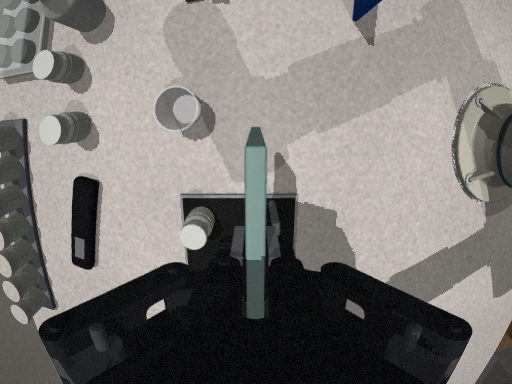

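Request:
arm_command:
  rows:
    - {"dx": -0.02,"dy": -0.002,"dz": 0,"wx": 0,"wy": 0,"wz": 0,"hand": 0}
    - {"dx": -0.05,"dy": -0.005,"dz": 0,"wx": 0,"wy": 0,"wz": 0,"hand": 0}
    - {"dx": -0.09,"dy": -0.009,"dz": 0,"wx": 0,"wy": 0,"wz": 0,"hand": 0}
    - {"dx": -0.13,"dy": -0.013,"dz": 0,"wx": 0,"wy": 0,"wz": 0,"hand": 0}
    - {"dx": -0.17,"dy": -0.018,"dz": 0,"wx": 0,"wy": 0,"wz": 0,"hand": 0}
    - {"dx": -0.205,"dy": -0.021,"dz": 0,"wx": 0,"wy": 0,"wz": 0,"hand": 0}
    - {"dx": -0.23,"dy": -0.024,"dz": 0,"wx": 0,"wy": 0,"wz": 0,"hand": 0}
    - {"dx": -0.24,"dy": -0.025,"dz": 0,"wx": 0,"wy": 0,"wz": 0,"hand": 0}
    - {"dx": -0.24,"dy": -0.025,"dz": 0,"wx": 0,"wy": 0,"wz": 0,"hand": 0}
    - {"dx": -0.24,"dy": -0.025,"dz": 0,"wx": 0,"wy": 0,"wz": 0,"hand": 0}
    - {"dx": -0.24,"dy": -0.025,"dz": 0,"wx": 0,"wy": 0,"wz": 0,"hand": 0}

```text
time: 8.4
eef_pos: [459.9, 310.0, 293.7]
eef_rot: [[0.063, -0.998, 0.0], [-0.998, -0.063, 0.0], [-0.0, -0.0, -1.0]]
contact_force: [0.2, -0.4, -2.7]
opening: 0.084
```

Run:
```python
from h import *
from workcell import bot
s=bot.sense();d=bot.read_camera('wrist');print(s['time'],s['eef_pos'],s['eef_rot'],s['opening'],s['contact_force'],s['ft_torque'])
pickle.dump((s,d),open('W4.pkl','wb'));cv2.imwrite('pics/w4.png',d['frame'])
P,m=wcloud(d,s)
k=m&(P[...,2]>93)&(P[...,2]<112)&(P[...,0]>370)&(P[...,0]<440)&(P[...,1]>110)&(P[...,1]<400)
p=P[k];print('bar',len(p))
if len(p)>20:
    print(cv2.minAreaRect(p[:,:2].astype(np.float32)),np.percentile(p[:,2],[5,50,95,99]))
    a,b=np.polyfit(p[:,1],p[:,0],1);r=p[:,0]-a*p[:,1]-b;print('x=',a,'*y+',b,'yaw',-np.degrees(np.arctan(a)),np.percentile(r,[2,98]), p[:,1].min(),p[:,1].max())
gray=d['frame'].max(-1)
k=(gray<60)&m&(abs(P[...,2]-12)<5)&(P[...,0]>330)&(P[...,0]<620)&(P[...,1]>90)&(P[...,1]<460)
p=P[k];print('mat',len(p),cv2.minAreaRect(p[:,:2].astype(np.float32)),p[:,2].mean())
k=m&(P[...,2]>80)&(P[...,2]<93)&(P[...,0]>470)&(P[...,0]<570)&(P[...,1]>110)&(P[...,1]<230)
p=P[k];print('jar top',len(p),p.mean(0) if len(p) else 0)
# plate points in tool frame
q=(P-s['eef_pos'])@np.array(s['eef_rot'])
k=m&(abs(q[...,1])<14)&(q[...,2]>-35)&(q[...,2]<125)&(abs(q[...,0])<70)
p=q[k];print('plate tool frame',len(p),p.min(0),p.max(0))
for z0 in range(-40,125,15):
    w=p[(p[:,2]>=z0)&(p[:,2]<z0+15)]
    if len(w)>5: print(z0,len(w),w[:,0].max().round(1),w[:,1].min().round(1),w[:,1].max().round(1))
```

```text
8.4 [459.92981167 310.01381432 293.71112744] [[ 6.31262593e-02 -9.98005446e-01  4.53803059e-04]
 [-9.98005540e-01 -6.31261911e-02  1.63083344e-04]
 [-1.34111207e-04 -4.63192809e-04 -9.99999884e-01]] 0.08357335661203484 [ 0.22922002 -0.43223157 -2.65034652] [-0.06959032  0.00573343  0.05368315]
bar 1853
((412.8489074707031, 251.91062927246094), (11.167649269104004, 245.32554626464844), 3.546168565750122) [103.54307645 106.62124904 108.28460795 108.94067286]
x= -0.06316529896888089 *y+ 429.29073499890546 yaw 3.6143032975521483 [-5.11257715  4.43320098] 129.4939618140672 374.4385885734064
mat 15500 ((462.17755126953125, 254.50401306152344), (169.93186950683594, 249.48587036132812), 3.639746904373169) 12.508980381864607
jar top 711 [523.87777013 164.38589366  87.2366054 ]
plate tool frame 1254 [  6.28691674 -13.97667885 -34.98574033] [ 54.83530825  13.98955127 100.62494616]
-40 413 54.8 -13.8 14.0
-25 555 54.8 -14.0 14.0
-10 175 54.8 -14.0 13.9
5 27 54.8 -2.8 4.0
20 25 54.7 -3.1 3.9
35 21 54.8 -2.7 3.6
50 11 54.8 -2.9 3.8
65 9 54.8 -2.5 3.2
80 10 54.8 -2.7 4.2
95 8 54.8 -2.0 3.6
```

View pics/w4.png

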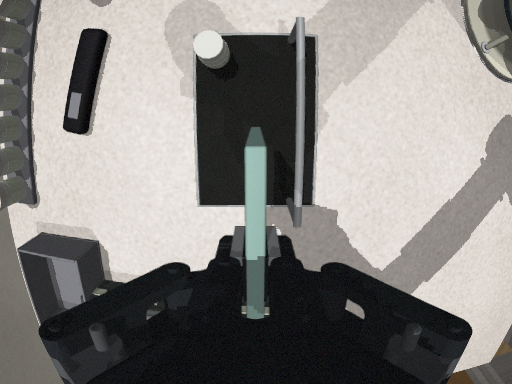

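Run:
```python
from h import *
s,d=pickle.load(open('W4.pkl','rb'));P,m=wcloud(d,s)
q=(P-s['eef_pos'])@np.array(s['eef_rot'])
k=m&(abs(q[...,1])<3.5)&(q[...,2]>-60)&(q[...,2]<-20)&(q[...,0]>20)&(q[...,0]<58)
p=q[k];print(len(p),np.percentile(p[:,2],[5,25,50,75,95]))
k=m&(abs(q[...,1])<8)&(q[...,2]>-60)&(q[...,2]<-25)&(q[...,0]>28)&(q[...,0]<58);p=q[k];print(np.percentile(p[:,1],[2,50,98]), np.polyfit(p[:,0],p[:,1],1))
f=lambda t:None
# target poses
yaw=3.6;a=np.radians(yaw);X=np.array([np.cos(a),np.sin(a),0]);Y=np.array([-np.sin(a),np.cos(a),0]);Z=np.array([0,0,1.])
B=np.array([412.8,251.8,0])
def tcp(tilt,gap,lift,ycen,L,off):
    # L: tool z of plate bottom; off: plate mid-plane tool-y offset
    t=np.radians(tilt);u=-np.sin(t)*X+np.cos(t)*Z;n=np.cos(t)*X+np.sin(t)*Z
    # back-lower corner at height 12+lift; back face distance to bar axis =5+gap
    # corner C = B + cx X + (12+lift) Z ; (C - Bc).n = 5+gap with Bc z=102
    cx=(5+gap-(12+lift-102)*np.sin(t))/np.cos(t)
    C=B+cx*X+(12+lift)*Z+ycen*Y
    mid=C+4*n   # lower edge centre
    R=toolR(yaw,tilt)
    return mid+L*u - R[:,1]*off, R, cx
s0=s
for g,l in [(25,70),(8,15),(2,3),(0,0)]:
    T,R,cx=tcp(20,g,l,0,112.4,0.0);print(g,l,T.round(1),round(cx,1));go(T,R,s0)
```

```text
1787 [-38.94822479 -38.3616502  -37.92032706 -37.50366552 -36.63698144]
[-3.62844532  0.36912498  4.03965855] [0.00358877 0.10283144]
25 70 [417.3 252.1 189. ] 39.2
d [0.0551 0.0462 0.1047] w [2.324e-01 1.000e-04 2.000e-04] rows>= 3.0
8 15 [419.2 252.2 134. ] 41.1
d [0.0551 0.0443 0.1597] w [2.324e-01 1.000e-04 2.000e-04] rows>= 4.0
2 3 [417.2 252.1 122. ] 39.1
d [0.0551 0.0464 0.1717] w [2.324e-01 1.000e-04 2.000e-04] rows>= 4.0
0 0 [416.2 252.  119. ] 38.1
d [0.0551 0.0474 0.1747] w [2.324e-01 1.000e-04 2.000e-04] rows>= 4.0
```

Held plate: top is 37.9 mm behind the TCP, the same as at the grasp, so it has not slipped. Bar axis and yaw are measured as well. I'll tip it 20° and come down to about 15 mm above the mat.

Request:
arm_command:
  rows:
    - {"dx": 0.008,"dy": 0.007,"dz": 0.015,"wx": 0.035,"wy": 0,"wz": 0,"hand": 0}
    - {"dx": 0.018,"dy": 0.015,"dz": 0.035,"wx": 0.08,"wy": 0,"wz": 0,"hand": 0}
    - {"dx": 0.03,"dy": 0.025,"dz": 0.058,"wx": 0.13,"wy": 0,"wz": 0,"hand": 0}
    - {"dx": 0.042,"dy": 0.035,"dz": 0.08,"wx": 0.18,"wy": 0,"wz": 0,"hand": 0}
    - {"dx": 0.051,"dy": 0.043,"dz": 0.098,"wx": 0.217,"wy": 0,"wz": 0,"hand": 0}
    - {"dx": 0.055,"dy": 0.045,"dz": 0.107,"wx": 0.2324,"wy": 0,"wz": 0,"hand": 0}
    - {"dx": 0.055,"dy": 0.044,"dz": 0.118,"wx": 0.2324,"wy": 0,"wz": 0,"hand": 0}
    - {"dx": 0.055,"dy": 0.044,"dz": 0.132,"wx": 0.2324,"wy": 0,"wz": 0,"hand": 0}
    - {"dx": 0.055,"dy": 0.044,"dz": 0.146,"wx": 0.2324,"wy": 0,"wz": 0,"hand": 0}
    - {"dx": 0.055,"dy": 0.044,"dz": 0.156,"wx": 0.2324,"wy": 0,"wz": 0,"hand": 0}
    - {"dx": 0.055,"dy": 0.044,"dz": 0.16,"wx": 0.2324,"wy": 0,"wz": 0,"hand": 0}
    - {"dx": 0.055,"dy": 0.044,"dz": 0.16,"wx": 0.2324,"wy": 0,"wz": 0,"hand": 0}
    - {"dx": 0.055,"dy": 0.044,"dz": 0.16,"wx": 0.2324,"wy": 0,"wz": 0,"hand": 0}
    - {"dx": 0.055,"dy": 0.044,"dz": 0.16,"wx": 0.2324,"wy": 0,"wz": 0,"hand": 0}

```text
time: 9.85
eef_pos: [419.7, 253.8, 134.0]
eef_rot: [[0.064, -0.938, 0.342], [-0.998, -0.06, 0.023], [-0.001, -0.342, -0.94]]
contact_force: [-1.3, 0.7, -3.9]
opening: 0.082
```

```bash
cat >> h.py <<'E'
yaw=3.6;a_=np.radians(yaw);X=np.array([np.cos(a_),np.sin(a_),0]);Y=np.array([-np.sin(a_),np.cos(a_),0]);Z=np.array([0,0,1.])
B=np.array([412.8,251.8,0])
def tcp(tilt,gap,lift,ycen=0,L=112.2):
    t=np.radians(tilt);u=-np.sin(t)*X+np.cos(t)*Z;n=np.cos(t)*X+np.sin(t)*Z
    cx=(5+gap-(12+lift-102)*np.sin(t))/np.cos(t)
    return B+cx*X+(12+lift)*Z+ycen*Y+4*n+L*u, toolR(yaw,tilt)
E
python3 - <<'E'
from h import *
from workcell import bot
s=bot.sense();d=bot.read_camera('wrist');print(s['time'],s['eef_pos'],s['opening'],s['contact_force'],s['ft_torque'])
print(np.degrees(Rn.from_matrix(toolR(3.6,20).T@s['eef_rot']).as_rotvec()), s['eef_pos']-tcp(20,8,15)[0])
D=bot.read_camera('side');cv2.imwrite('pics/s5.png',cv2.resize(D['frame'][120:340,190:400],None,fx=2.6,fy=2.6,interpolation=cv2.INTER_CUBIC))
cv2.imwrite('pics/w5.png',d['frame']);pickle.dump((s,d,D),open('W5.pkl','wb'))
P,m=wcloud(d,s)
q=(P-s['eef_pos'])@np.array(s['eef_rot'])
k=m&(abs(q[...,1])<3.5)&(q[...,2]>-60)&(q[...,2]<-20)&(q[...,0]>20)&(q[...,0]<58)
print(np.median(q[k][:,2]))
k=m&(P[...,2]>93)&(P[...,2]<112)&(P[...,0]>390)&(P[...,0]<440)&(P[...,1]>140)&(P[...,1]<200)&(q[...,2]>20)
p=P[k];print('bar',len(p))
if len(p)>20: aa,b=np.polyfit(p[:,1],p[:,0],1);print('x at y=170',aa*170+b,'vs',429.29-.0632*170,'z',np.percentile(p[:,2],95))
for g,l in [(3,3),(3,0),(0,0)]:
    T,R=tcp(20,g,l);print(g,l);go(T,R,s)
E
```

```text
9.85 [419.68270962 253.76443287 134.0208213 ] 0.08246749715693083 [-1.34260888  0.73625059 -3.94738941] [-0.06319905  1.46483188  0.03710122]
[ 0.02293946 -0.08577517 -0.05785427] [0.37937881 1.55527797 0.21922868]
-38.097597493772895
bar 1856
x at y=170 417.1602989196863 vs 418.546 z 108.18262948198067
3 3
d [0.0015 0.0055 0.011 ] w [-0.0003  0.001   0.0007] rows>= 1.0
3 0
d [0.0015 0.0055 0.0142] w [-0.0003  0.001   0.0007] rows>= 1.0
0 0
d [0.0015 0.0085 0.0131] w [-0.0003  0.001   0.0007] rows>= 1.0
```

View pics/s5.png

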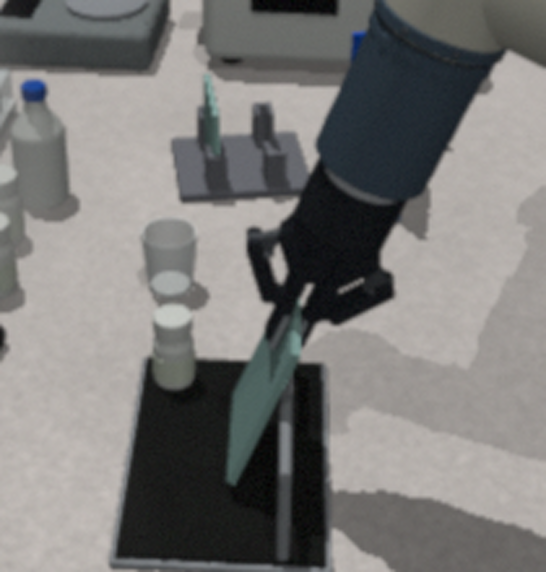

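View pics/w5.png

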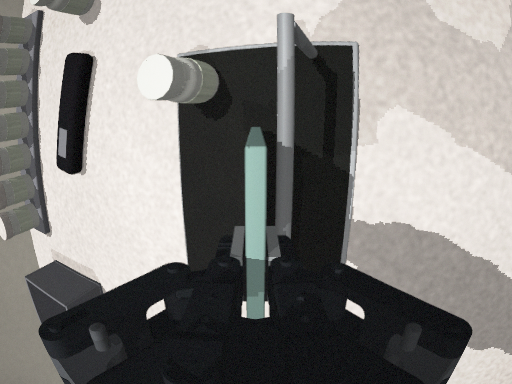

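The side view shows the plate tipped over the mat with the bar just behind it. Jar and short plate look undisturbed. Lowering slowly.

Request:
arm_command:
  rows:
    - {"dx": 0.0005,"dy": 0.0015,"dz": 0.003,"wx": 0,"wy": 0.001,"wz": 0.001,"hand": 0}
    - {"dx": 0.001,"dy": 0.003,"dz": 0.006,"wx": 0,"wy": 0.001,"wz": 0.001,"hand": 0}
    - {"dx": 0.0015,"dy": 0.0045,"dz": 0.009,"wx": 0,"wy": 0.001,"wz": 0.001,"hand": 0}
    - {"dx": 0.0015,"dy": 0.0055,"dz": 0.011,"wx": 0,"wy": 0.001,"wz": 0.001,"hand": 0}
    - {"dx": 0.0015,"dy": 0.0055,"dz": 0.012,"wx": 0,"wy": 0.001,"wz": 0.001,"hand": 0}
    - {"dx": 0.0015,"dy": 0.0055,"dz": 0.012,"wx": 0,"wy": 0.001,"wz": 0.001,"hand": 0}
    - {"dx": 0.0015,"dy": 0.0055,"dz": 0.012,"wx": 0,"wy": 0.001,"wz": 0.001,"hand": 0}

```text
time: 10.65
eef_pos: [418.5, 251.8, 120.2]
eef_rot: [[0.062, -0.938, 0.341], [-0.998, -0.059, 0.021], [0.001, -0.342, -0.94]]
contact_force: [-0.4, -0.3, -2.7]
opening: 0.086
```

Run:
```python
from h import *
from workcell import bot
s=bot.sense();print(s['time'],s['eef_pos'],s['opening'],s['contact_force'],s['ft_torque'],s['eef_pos']-tcp(20,3,2)[0])
for g,l in [(3,0),(0,0)]:
    T,R=tcp(20,g,l);print(g,l);go(T,R,s)
```

```text
10.65 [418.47123984 251.84959934 120.21807169] 0.08638121433320005 [-0.36317882 -0.29052328 -2.74977274] [-0.0669132   1.47305411  0.05431598] [-0.24397795 -0.32255462 -0.58352093]
3 0
d [-0.0003 -0.0004  0.0017] w [ 0.0002 -0.0006 -0.0001] rows>= 1.0
0 0
d [-0.0003  0.0026  0.0006] w [ 0.0002 -0.0006 -0.0001] rows>= 1.0
```

Next, 0.5 mm steps down along the vertical. In the tool frame that is dy −0.34 and dz +0.94 per mm.

Request:
arm_command:
  rows:
    - {"dx": 0,"dy": -0.0002,"dz": 0.0005,"wx": 0,"wy": 0,"wz": 0,"hand": 0}
    - {"dx": 0,"dy": -0.0003,"dz": 0.001,"wx": 0,"wy": 0,"wz": 0,"hand": 0}
    - {"dx": 0,"dy": -0.0003,"dz": 0.001,"wx": 0,"wy": 0,"wz": 0,"hand": 0}

```text
time: 10.95
eef_pos: [419.1, 251.8, 119.3]
eef_rot: [[0.062, -0.938, 0.341], [-0.998, -0.059, 0.02], [0.001, -0.342, -0.94]]
contact_force: [0.3, 0.0, -3.1]
opening: 0.088
```

Request:
arm_command:
  rows:
    - {"dx": 0,"dy": -0.0002,"dz": 0.0005,"wx": 0,"wy": 0,"wz": 0,"hand": 0}
    - {"dx": 0,"dy": -0.0002,"dz": 0.0005,"wx": 0,"wy": 0,"wz": 0,"hand": 0}
    - {"dx": 0,"dy": -0.0002,"dz": 0.0005,"wx": 0,"wy": 0,"wz": 0,"hand": 0}

```text
time: 11.25
eef_pos: [419.5, 251.9, 119.0]
eef_rot: [[0.062, -0.938, 0.341], [-0.998, -0.059, 0.021], [0.001, -0.342, -0.94]]
contact_force: [-0.1, -0.2, -1.3]
opening: 0.086
```

Request:
arm_command:
  rows:
    - {"dx": 0,"dy": -0.0002,"dz": 0.0005,"wx": 0,"wy": 0,"wz": 0,"hand": 0}
    - {"dx": 0,"dy": -0.0002,"dz": 0.0005,"wx": 0,"wy": 0,"wz": 0,"hand": 0}
    - {"dx": 0,"dy": -0.0002,"dz": 0.0005,"wx": 0,"wy": 0,"wz": 0,"hand": 0}

```text
time: 11.55
eef_pos: [420.0, 252.2, 119.0]
eef_rot: [[0.063, -0.938, 0.342], [-0.998, -0.059, 0.021], [0.0, -0.342, -0.94]]
contact_force: [-0.7, -0.1, 1.2]
opening: 0.088
```

Run:
```python
from h import *
from workcell import bot
s=bot.sense();print(s['time'],s['eef_pos'],s['opening'],s['contact_force'],s['ft_torque'],s['eef_pos']-tcp(20,3,0)[0])
```

```text
11.55 [420.01120122 252.157779   118.96389266] 0.08769416311847278 [-0.67108668 -0.05081042  1.2268229 ] [-0.26919443  1.25550146 -0.0586436 ] [ 0.56947939 -0.06008272  0.16230003]
```

Contact: Fz went from −3 N to +1.2 N. I'll raise 1 mm, shift towards the bar until it touches, then lower again.

Request:
arm_command:
  rows:
    - {"dx": 0,"dy": 0.0003,"dz": -0.001,"wx": 0,"wy": 0,"wz": 0,"hand": 0}
    - {"dx": 0,"dy": 0.0012,"dz": -0.0013,"wx": 0,"wy": 0,"wz": 0,"hand": 0}
    - {"dx": 0,"dy": 0.002,"dz": -0.0016,"wx": 0,"wy": 0,"wz": 0,"hand": 0}
    - {"dx": 0,"dy": 0.0027,"dz": -0.0018,"wx": 0,"wy": 0,"wz": 0,"hand": 0}
    - {"dx": 0,"dy": 0.0027,"dz": -0.0018,"wx": 0,"wy": 0,"wz": 0,"hand": 0}

```text
time: 12.05
eef_pos: [416.6, 251.6, 119.2]
eef_rot: [[0.063, -0.938, 0.341], [-0.998, -0.059, 0.02], [0.001, -0.342, -0.94]]
contact_force: [1.7, 0.0, -3.3]
opening: 0.084
```

Run:
```python
from h import *
from workcell import bot
s=bot.sense();print(s['time'],s['eef_pos'],s['opening'],s['contact_force'],s['ft_torque'],s['eef_pos']-tcp(20,0,0)[0])
```

```text
12.05 [416.57488414 251.64187602 119.2286501 ] 0.08432470100395555 [ 1.67688096  0.00356598 -3.27885039] [-0.17947145  0.88218784  0.00250734] [ 0.31939589 -0.37552488  0.42705747]
```

Request:
arm_command:
  rows:
    - {"dx": 0,"dy": 0.0005,"dz": -0.0002,"wx": 0,"wy": 0,"wz": 0,"hand": 0}
    - {"dx": 0,"dy": 0.0005,"dz": -0.0002,"wx": 0,"wy": 0,"wz": 0,"hand": 0}
    - {"dx": 0,"dy": 0.0005,"dz": -0.0002,"wx": 0,"wy": 0,"wz": 0,"hand": 0}

```text
time: 12.35
eef_pos: [416.3, 251.8, 119.5]
eef_rot: [[0.063, -0.938, 0.342], [-0.998, -0.059, 0.021], [0.001, -0.342, -0.94]]
contact_force: [4.4, 0.3, -2.9]
opening: 0.087
```

Run:
```python
from h import *
from workcell import bot
s=bot.sense();d=bot.read_camera('wrist');D=bot.read_camera('side');print(s['time'],s['eef_pos'],s['opening'],s['contact_force'],s['ft_torque'],s['eef_pos']-tcp(20,0,0)[0])
cv2.imwrite('pics/w6.png',d['frame']);cv2.imwrite('pics/s6.png',cv2.resize(D['frame'][180:340,190:400],None,fx=3,fy=3,interpolation=cv2.INTER_CUBIC))
```

```text
12.35 [416.33572783 251.79972984 119.5370723 ] 0.08674926613798238 [ 4.37698347  0.33014842 -2.92619257] [-0.24631857 -0.36812693  0.00777178] [ 0.08023958 -0.21767106  0.73547968]
```

View pics/s6.png

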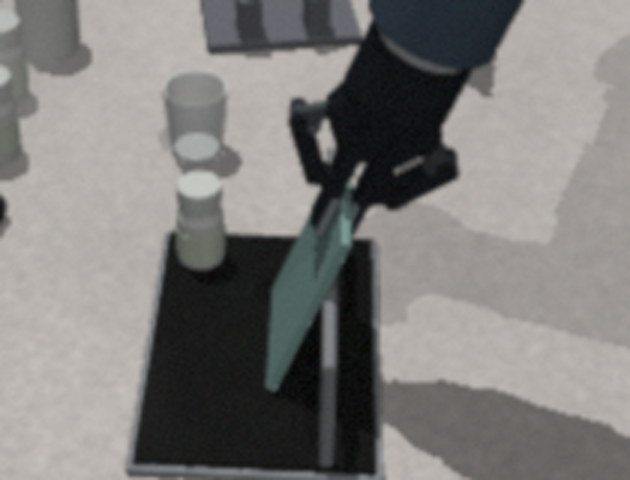

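Bar contact (Fx +4.4 N). Now lower along the plate direction.

Request:
arm_command:
  rows:
    - {"dx": 0,"dy": -0.0003,"dz": 0.0005,"wx": 0,"wy": 0,"wz": 0,"hand": 0}
    - {"dx": 0,"dy": -0.0003,"dz": 0.001,"wx": 0,"wy": 0,"wz": 0,"hand": 0}
    - {"dx": 0,"dy": -0.0003,"dz": 0.001,"wx": 0,"wy": 0,"wz": 0,"hand": 0}
    - {"dx": 0,"dy": -0.0003,"dz": 0.001,"wx": 0,"wy": 0,"wz": 0,"hand": 0}

```text
time: 12.85
eef_pos: [416.8, 251.9, 118.9]
eef_rot: [[0.062, -0.938, 0.341], [-0.998, -0.059, 0.021], [0.0, -0.342, -0.94]]
contact_force: [-2.3, -0.9, 3.9]
opening: 0.083
```

Run:
```python
from h import *
from workcell import bot
s=bot.sense();print(s['time'],s['eef_pos'],s['opening'],s['contact_force'],s['ft_torque'],s['eef_pos']-tcp(20,0,0)[0])
```

```text
12.85 [416.75869683 251.88932402 118.89436495] 0.08283836471271533 [-2.27186632 -0.87853916  3.9178335 ] [-0.50106153  1.23241556 -0.06908931] [ 0.50320858 -0.12807687  0.09277232]
```

Request:
arm_command:
  rows:
    - {"dx": 0,"dy": 0.0003,"dz": -0.0004,"wx": 0,"wy": 0,"wz": 0,"hand": 0}
    - {"dx": 0,"dy": 0.0005,"dz": -0.0004,"wx": 0,"wy": 0,"wz": 0,"hand": 0}
    - {"dx": 0,"dy": 0.0005,"dz": -0.0003,"wx": 0,"wy": 0,"wz": 0,"hand": 0}
    - {"dx": 0,"dy": 0.0005,"dz": -0.0003,"wx": 0,"wy": 0,"wz": 0,"hand": 0}

```text
time: 13.25
eef_pos: [416.5, 251.9, 118.9]
eef_rot: [[0.063, -0.938, 0.342], [-0.998, -0.059, 0.021], [0.001, -0.342, -0.94]]
contact_force: [5.4, -0.7, 0.2]
opening: 0.082
```

Run:
```python
from h import *
from workcell import bot
s=bot.sense();print(s['time'],s['eef_pos'],s['opening'],s['contact_force'],s['ft_torque'],s['eef_pos']-tcp(20,0,0)[0])
```

```text
13.25 [416.49763793 251.93074335 118.8645574 ] 0.08159867248969528 [ 5.39526492 -0.73242766  0.24692353] [-0.37789868 -0.87245985 -0.03090787] [ 0.24214968 -0.08665754  0.06296477]
```

Both mat and bar are loaded gently. Releasing gradually.

Request:
arm_command:
  rows:
    - {"dx": 0,"dy": 0,"dz": 0,"wx": 0,"wy": 0,"wz": 0,"hand": 0.1}
    - {"dx": 0,"dy": 0,"dz": 0,"wx": 0,"wy": 0,"wz": 0,"hand": 0.12}
    - {"dx": 0,"dy": 0,"dz": 0,"wx": 0,"wy": 0,"wz": 0,"hand": 0.15}
    - {"dx": 0,"dy": 0,"dz": 0,"wx": 0,"wy": 0,"wz": 0,"hand": 0.2}
    - {"dx": 0,"dy": 0,"dz": 0,"wx": 0,"wy": 0,"wz": 0,"hand": 0.25}
    - {"dx": 0,"dy": 0,"dz": 0,"wx": 0,"wy": 0,"wz": 0,"hand": 0.28}
    - {"dx": 0,"dy": 0,"dz": 0,"wx": 0,"wy": 0,"wz": 0,"hand": 0.28}
    - {"dx": 0,"dy": 0,"dz": 0,"wx": 0,"wy": 0,"wz": 0,"hand": 0.28}

```text
time: 14.05
eef_pos: [416.1, 251.6, 118.5]
eef_rot: [[0.062, -0.938, 0.341], [-0.998, -0.059, 0.02], [0.001, -0.342, -0.94]]
contact_force: [-0.4, -0.8, 0.3]
opening: 0.279
```

Run:
```python
from h import *
from workcell import bot
s=bot.sense();d=bot.read_camera('wrist');D=bot.read_camera('side');print(s['time'],s['eef_pos'],s['opening'],s['contact_force'],s['ft_torque'])
P,m=wcloud(d,s);q=(P-s['eef_pos'])@np.array(s['eef_rot'])
k=m&(abs(q[...,1])<8)&(q[...,2]>-45)&(q[...,2]<-33)&(q[...,0]>25)&(q[...,0]<58);p=q[k];print(len(p),np.median(p,0),np.percentile(p[:,1],[2,98]),np.polyfit(p[:,0],p[:,1],1))
cv2.imwrite('pics/w7.png',d['frame']);cv2.imwrite('pics/s7.png',cv2.resize(D['frame'][180:340,190:400],None,fx=3,fy=3,interpolation=cv2.INTER_CUBIC))
```

```text
14.05 [416.07716335 251.62111648 118.51205898] 0.2789602397146542 [-0.3842067  -0.81360393  0.32208474] [-0.06012978  1.05815057  0.00969162]
1707 [ 40.70640066  -0.53482618 -38.15040366] [-4.24877377  3.41744186] [ 0.01043095 -0.8612576 ]
```

View pics/w7.png

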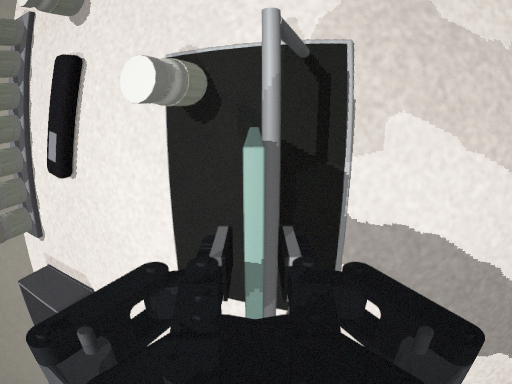

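View pics/s7.png

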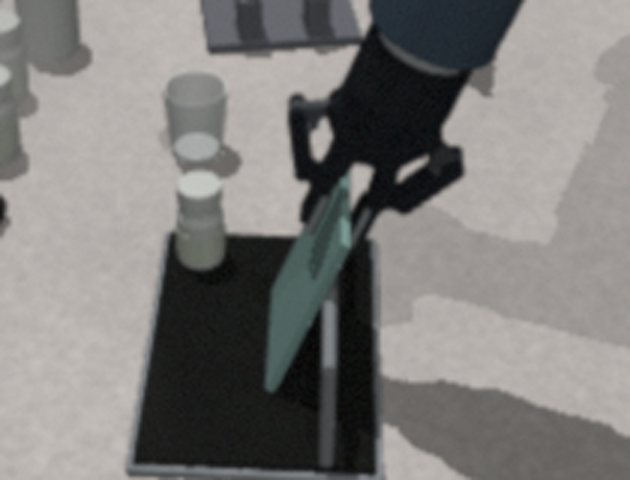

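The fingers are open and clear on both sides, and the plate leans on the bar by itself. Withdrawing along the fingers.

Request:
arm_command:
  rows:
    - {"dx": 0,"dy": 0,"dz": -0.01,"wx": 0,"wy": 0,"wz": 0,"hand": 0.28}
    - {"dx": 0,"dy": 0,"dz": -0.03,"wx": 0,"wy": 0,"wz": 0,"hand": 0.28}
    - {"dx": 0,"dy": 0,"dz": -0.06,"wx": 0,"wy": 0,"wz": 0,"hand": 0.28}
    - {"dx": 0,"dy": 0,"dz": -0.09,"wx": 0,"wy": 0,"wz": 0,"hand": 0.28}
    - {"dx": 0,"dy": 0,"dz": -0.11,"wx": 0,"wy": 0,"wz": 0,"hand": 0.28}
    - {"dx": 0,"dy": 0,"dz": -0.12,"wx": 0,"wy": 0,"wz": 0,"hand": 0.28}
    - {"dx": 0,"dy": 0,"dz": -0.12,"wx": 0,"wy": 0,"wz": 0,"hand": 0.28}
    - {"dx": 0,"dy": 0,"dz": -0.12,"wx": 0,"wy": 0,"wz": 0,"hand": 0.28}

```text
time: 14.95
eef_pos: [375.0, 248.8, 230.2]
eef_rot: [[0.062, -0.938, 0.34], [-0.998, -0.059, 0.019], [0.002, -0.341, -0.94]]
contact_force: [-0.3, 0.5, -1.5]
opening: 0.28
```

Run:
```python
from h import *
from workcell import bot
s=bot.sense();d=bot.read_camera('wrist');D=bot.read_camera('side');S=bot.read_camera('scene');print(s['time'],s['eef_pos'],s['contact_force'])
P,m=wcloud(d,s)
rk=(P-B)@np.c_[X,Y,Z]  # relative to bar
k=m&(rk[...,0]>-40)&(rk[...,0]<50)&(abs(rk[...,1])<58)&(rk[...,2]>145)&(rk[...,2]<162);p=rk[k]
r=cv2.minAreaRect(p[:,:2].astype(np.float32));print('top',len(p),r,np.percentile(p[:,2],[5,50,95]))
for c,dd in (('side',D),('scene',S)):
    PP,mm=cloud(dd);rr=(PP-B)@np.c_[X,Y,Z];g=dd['frame'].astype(int)
    k=mm&(rr[...,0]>-25)&(rr[...,0]<60)&(abs(rr[...,1])<70)&(rr[...,2]>20)&(rr[...,2]<170)&(g[...,1]-g[...,2]>8);p=rr[k]
    for _ in range(5):
        cc=p.mean(0);n=np.linalg.svd(p-cc)[2][2];n*=np.sign(n[0]);p=p[abs((p-cc)@n)<max(2,np.std((p-cc)@n)*1.5)]
    print(c,len(p),'n',n.round(3),'tilt',np.degrees(np.arcsin(n[2])),'yaw rel',np.degrees(np.arctan2(n[1],n[0])))
cv2.imwrite('pics/w8.png',d['frame']);cv2.imwrite('pics/s8.png',D['frame']);cv2.imwrite('pics/c8.png',S['frame'])
```

```text
14.95 [374.97461973 248.84219095 230.22030177] [-0.26454536  0.4846092  -1.50602725]
top 1332 ((-8.932161331176758, -0.33390045166015625), (8.525193214416504, 109.15203857421875), 0.025041652843356133) [152.69373717 154.70439248 156.08346831]
side 776 n [0.938 0.004 0.345] tilt 20.201557087672974 yaw rel 0.23056896178553624
scene 533 n [ 0.939 -0.002  0.343] tilt 20.08409883712978 yaw rel -0.09625880326902557
```

View pics/s8.png

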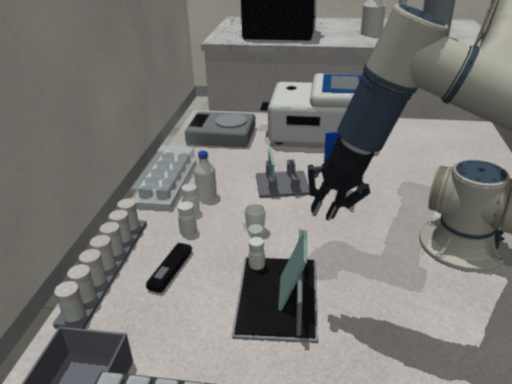

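View pics/w8.png

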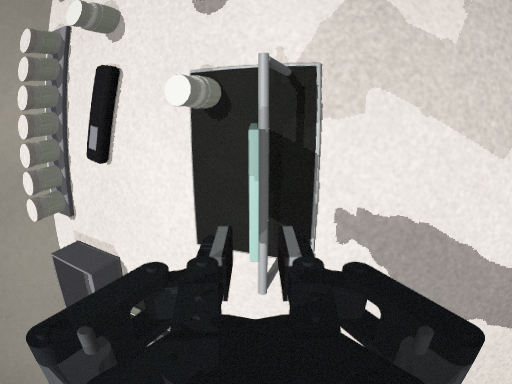

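View pics/c8.png

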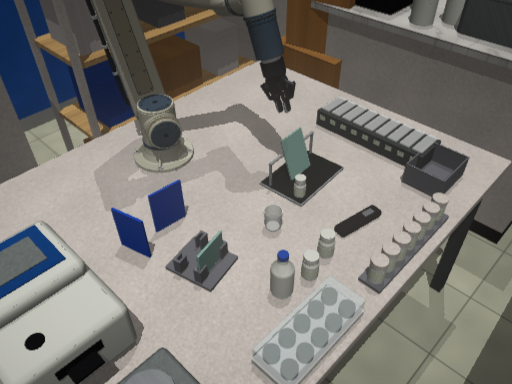

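```bash
python3 -c "
from workcell import bot
print(bot.sign_off(),bot.sense()['time'])"
```

```text
the job is handed in; nothing more can be done
the job is handed in; nothing more can be done
```

The tall frosted plate is out of the holder. It stands on the rack's mat leaning back on the steel bar, on the side where most of the mat lies. I brought it down in 0.5–1 mm steps until it touched both mat and bar at a few newtons. Then I opened the fingers gradually and drew back along them. The job was handed in at about 15 s.

**Last checks, after the gripper had withdrawn 120 mm:**

| Check | Result |
|---|---|
| Tilt from upright | 20.2° (side camera), 20.1° (scene camera) |
| Square to the bar | within about 0.25° |
| Centred along the bar | within 0.5 mm |
| Top edge | where the planned pose put it, within about 0.5 mm across the bar |
| Force on the gripper | no contact seen |
| Pictures | short plate still in the holder; jars and the other things look unmoved |

**What failed or disagreed:**
- **Refused call:** one lift call was refused for missing fields. I sent it again in full and nothing moved in between.
- **Camera disagreement:** the scene and side cameras differed by 5–8 mm at the rack. I used the wrist camera and the contact forces for the final placing instead.

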